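Open the narrow touch-latch vanity box

TASK

Open the narrower of the two white touch-latch boxes on the dresser: press the front edge of its lid down with a fingertip until the catch lets go, then take the finger away so the lid springs ajar by itself. Then push the lid from its front edge with the fingers, without pinching it, until it stands about upright, and leave it standing open. Keep the wider box shut and leave everything else where it is.

Things in the scene. Friction and masses are not known exactly. Their poses are not given: they have to be found in the camera images.
- wide_box: The wider of two low white boxes, 170 mm wide (y), 150 mm deep (x), 62 mm high, fixed on a wooden plinth that lifts its underside 0 to 32 mm above the dresser top. Origin: centre of its underside; z up; +x from its front (lid's free edge, robot's side) to the hinge side. Walls 6 mm; front wall 47 mm high. The shut lid is flush with the side and rear walls' tops and with the box front.
- wide_lid (a joint): That box's lid angle, rad: 0 shut and latched, grows as the front edge rises, 1.57 upright, stops at -0.04 and 1.75. Pressing the front edge down 4 to 5 mm to its stop (1 to 2 N, then firm) frees the latch for good; when the finger goes, a plunger lifts the lid in about 1 s to about 0.72 rad, no further. Beyond that push it (about 0.1 Nm); its friction hinge keeps it where left.
- wide_press (a point): Point on the top face of that lid, 18 mm in from its front edge, mid-width; it moves with the lid. At the start 62 mm above the box's underside. z is the lid's outward normal.
- wide_lip (a point): Lower front edge of that lid at mid-width (140 mm from the hinge axis); it moves with the lid. The lid is 8 mm thick and 155 mm wide. With the lid ajar at 0.72 rad it is about 147 mm above the box's underside. A level push by a finger pointing down tends to jam: let a fingertip about 10 mm below this edge follow the edge's arc round the hinge, up and to the rear.
- wide_hinge (a point): Middle of that lid's hinge axis, 58 mm above the box's underside, 65 mm along the box's +x from its middle; the axis runs along the box's y. Fixed to the box.
- slim_box: The narrower of two low white boxes, 100 mm wide (y), 150 mm deep (x), 62 mm high, fixed on a wooden plinth that lifts its underside 0 to 32 mm above the dresser top. Origin: centre of its underside; z up; +x from its front (lid's free edge, robot's side) to the hinge side. Walls 6 mm; front wall 47 mm high. The shut lid is flush with the side and rear walls' tops and with the box front.
- slim_lid (a joint): That box's lid angle, rad: 0 shut and latched, grows as the front edge rises, 1.57 upright, stops at -0.04 and 1.75. Pressing the front edge down 4 to 5 mm to its stop (1 to 2 N, then firm) frees the latch for good; when the finger goes, a plunger lifts the lid in about 1 s to about 0.72 rad, no further. Beyond that push it (about 0.1 Nm); its friction hinge keeps it where left.
- slim_press (a point): Point on the top face of that lid, 18 mm in from its front edge, mid-width; it moves with the lid. At the start 62 mm above the box's underside. z is the lid's outward normal.
- slim_lip (a point): Lower front edge of that lid at mid-width (140 mm from the hinge axis); it moves with the lid. The lid is 8 mm thick and 85 mm wide. With the lid ajar at 0.72 rad it is about 147 mm above the box's underside. A level push by a finger pointing down tends to jam: let a fingertip about 10 mm below this edge follow the edge's arc round the hinge, up and to the rear.
- slim_hinge (a point): Middle of that lid's hinge axis, 58 mm above the box's underside, 65 mm along the box's +x from its middle; the axis runs along the box's y. Fixed to the box.
- compact: Round black plastic compact, 70 mm across, 18 mm high; origin under its centre. Bystander.
- cologne: Clear glass cologne bottle, 50 x 30 mm, 102 mm tall with its cap; origin under its centre. Bystander.
- tin: Round steel bobby pin tin, 58 mm across, 22 mm high, standing between the two boxes; origin under its centre. Bystander.
- hairclip: Flat metal hair clip, 75 x 18 mm, 9 mm high; origin under its centre. Bystander.
- roller: Rose silicone face roller lying down, 128 mm long, 38 mm high at the roller; origin under its handle. Bystander.
- cream: Round cream jar, 60 mm across, 50 mm high; origin under its centre. Bystander.
- lipstick: Standing lipstick tube, 20 mm across, 75 mm tall; origin under its centre. Bystander.

How it is judged:
On the way, in this order (a step that is already met when the one before it is completed fails the run):
1. the narrow box's lid has sprung ajar with no finger on it (value of joint slim_lid between 0.35 and 1 rad and contact force between the fingers and slim_lid below 0.05 N), for 0.2 s.
2. the narrow box's lid has been pushed up to stand about upright (value of joint slim_lid above 1.25 rad), for 0.1 s.
At the end, for the whole second after the job is handed in: The narrow box's lid stands still at more than 1.25 rad (72 degrees) from shut, the wide box's lid is shut (below 0.05 rad), and each loose thing is within 30 mm of where it started (value of joint slim_lid above 1.25 rad and velocity of joint slim_lid between -0.1 and 0.1 rad/s and value of joint wide_lid below 0.05 rad and distance of each of compact, cologne, tin, hairclip, roller, cream, lipstick from where it was at the start of the episode below 0.03 m); the robot touches nothing.
It fails at once if the wide box's lid is released (value of joint wide_lid above 0.1 rad).
It fails at once if the lid is pinched: fingers press on its upper and its lower layer at once (contact force between the fingers and slim_lid_c0 above 1 N and contact force between the fingers and slim_lid_c1 above 1 N).
It fails at once if a loose thing is lifted or displaced by more than 30 mm (distance of any of compact, cologne, tin, hairclip, roller, cream, lipstick from where it was at the start of the episode above 0.03 m).
It also fails if it takes over 48 s, if anything falls off the work surface, if the arm or the gripper's body presses on something with over 40 N, if the wrist force passes 120 N, or if a joint passes its speed limit or range.

ROBOT

A 6-joint arm with a two-finger parallel gripper is mounted at the origin on the work surface. World frame = base frame: x ahead of the robot, y to its left, z up, the work surface at z = 0. Lengths are in m, angles in rad, forces in N, time in s.
With the tool pointing down it reaches from about 0.225 to 0.875 m from the base axis. Payload 3.4 kg.
Tool frame: the origin (TCP) lies between the finger pads; the fingertips stand 19 mm ahead of it and the grasp point (between the pads) is the TCP; z points along the fingers, y is the line along which they close (so a half turn about z gives the same grasp; the last joint's range is limited). The gripper opens to 85 mm and grips with 20 to 120 N. Pads are 22 mm wide; open, the fingers measure 114 mm over their backs; the gripper's body (76 mm by 85 mm) begins 54 mm behind the grasp point. The pads swing forward as they close: fully open they stand 13 mm farther back than shut.
Start: joints at [1.085, 0.276, 1.505, -0, 1.361, -0.121], TCP at [0.205, 0.537, 0.22] pointing down, gripper open.
Joint ranges: [-2.89, 2.89], [-0.75, 2.08], [0.22, 2.7], [-1.18, 4.32], [0.11, 2.71], [-2.7, 2.7]. Speed limits (rad/s): [2.57, 2.57, 3.14, 3.14, 3.14, 3.14].

INTERFACE

Orientations are given as a unit quaternion [w, x, y, z].
In Python, from rig import get_state, imaging, ticket gives the robot as it stands. The module is installed in compiled form; this text tells all that it offers.
- The arm moves only by the shell command python3 -m inch 'ROWS' [FORCE]. ROWS is JSON, a list of rows, each an object with "claw": the opening, from -1 (shut) to 1 (fully open); "travel": the shift along the world's x, y, z in units of 200 mm (1.0 is 200 mm), a list of three; "turn": the turn about the world's z in units of 180 degrees (1.0 is 180 degrees). A call has 1 to 5 rows; each row is the pose to reach, as a shift and turn from the pose commanded when the call began, turning the shorter way round; what a row does not reach only later rows make up. A row lasts 1/10 s, in which the tool goes at most 50 mm and 8.59 degrees, less where a joint would pass 70% of its speed; a pose out of reach is approached as far as the arm can. A call with a number of a shift or a turn outside -1 to 1 is refused whole. A call with a gripper value outside its range is refused whole. The fingers move at their own pace and stop on an object; FORCE is the grip in N (left out, the last holds). Time passes only in rows, so rows that repeat a pose let the fingers close. It gives the time, the measured TCP pose, the force, the opening and the grip force at its end, in the units of the state.
- get_state(): the state, without advancing time (a new reading comes with each control period).
- imaging.get_image(name): name is "side" or "top" or "wrist"; returns the picture (400x640x3 uint8, red, green, blue); there is no depth.
- imaging.camera_params(name): a dict with "camera_matrix" (3x3 intrinsics, pixels), "cam_to_world" (4x4, takes a point from camera to world coordinates); the wrist camera has in their place "T_tool_cam" (4x4, takes a point from camera to tool coordinates, whose origin is the TCP and whose axes are the flange's). Camera axes: x right, y down, z forward; pixel columns grow to the right and rows downward; lengths in m; the calibration is good to about 2 mm. A picture is of the moment at which its call begins: read the wrist's pose just before it. camera_params takes no time and is no camera call.
- ticket.sign_off(): hands the job in; it is judged then, once.
The state is a dict: "clock": time; "qpos": joint angles; "qd": joint speeds; "effort": joint torques, N m; "position": TCP position; "ee_rot": TCP orientation; "contact_force": force on the tool from outside, world axes, zero at the start; "moment": the same for the moment, N m; "width": finger opening in m; "gripper_force": force on a finger pad.
Only numpy, scipy, OpenCV 4.12 (cv2) and the standard library are available. Lean on these libraries where they do the work, as an engineer would, in place of code of your own. Each camera call takes 0.05 s, during which the arm holds its last target. There are 200 camera calls.

## Working session

There is one attempt and no reset: what is moved stays moved. The work goes in short steps, Python scripts to look and compute and a shell command to move; the robot and the scene stay as the last step left them, time stands still between calls to the robot, and variables do not carry over. Pictures are saved under pics/ and viewed, at most 10 in all, crops included, and the job is handed in when it is done.

```bash
mkdir -p pics
python3 - <<'E'
from rig import get_state, imaging
import cv2,numpy as np
np.set_printoptions(precision=4,suppress=True)
s=get_state();print(s)
for n in("top","side"):
    cv2.imwrite(f"pics/{n}0.png",imaging.get_image(n)[:,:,::-1]);p=imaging.camera_params(n);print(n,p)
print(imaging.camera_params("wrist"))
E
```

```text
{'clock': 0.0, 'qpos': array([ 1.085 ,  0.2766,  1.5062, -0.    ,  1.3607, -0.1209]), 'qd': array([ 0.0013, -0.0003, -0.0015,  0.0027,  0.0004, -0.0002]), 'effort': array([  0.0012, -41.6773, -24.5809,  -0.0004,   0.0106,  -0.    ]), 'position': array([0.2049, 0.5366, 0.2193]), 'ee_rot': array([-0.0003,  0.1814,  0.9834, -0.0009]), 'contact_force': array([-0.0833,  0.5481,  0.3059]), 'moment': array([-0.05  , -0.0084, -0.0082]), 'gripper_force': 0.0, 'width': 0.08515332105996579}
top {'camera_matrix': array([[387.8894,   0.    , 325.4923],
       [  0.    , 387.8894, 196.0366],
       [  0.    ,   0.    ,   1.    ]]), 'cam_to_world': array([[-0.0008, -0.9829,  0.1843,  0.3353],
       [-1.    , -0.0007, -0.0078,  0.0118],
       [ 0.0078, -0.1843, -0.9828,  1.0904],
       [ 0.    ,  0.    ,  0.    ,  1.    ]])}
side {'camera_matrix': array([[388.1639,   0.    , 318.1396],
       [  0.    , 388.1639, 208.9773],
       [  0.    ,   0.    ,   1.    ]]), 'cam_to_world': array([[ 0.9705, -0.1452,  0.1925,  0.3051],
       [-0.2406, -0.5336,  0.8108, -0.8964],
       [-0.015 , -0.8332, -0.5528,  0.6914],
       [ 0.    ,  0.    ,  0.    ,  1.    ]])}
{'camera_matrix': array([[314.1534,   0.    , 316.1635],
       [  0.    , 314.1534, 198.8953],
       [  0.    ,   0.    ,   1.    ]]), 'T_tool_cam': array([[-0.0011, -0.9538, -0.3005,  0.0763],
       [ 1.    , -0.0011, -0.0001, -0.0006],
       [-0.0003, -0.3005,  0.9538, -0.1521],
       [ 0.    ,  0.    ,  0.    ,  1.    ]])}
```

View pics/top0.png

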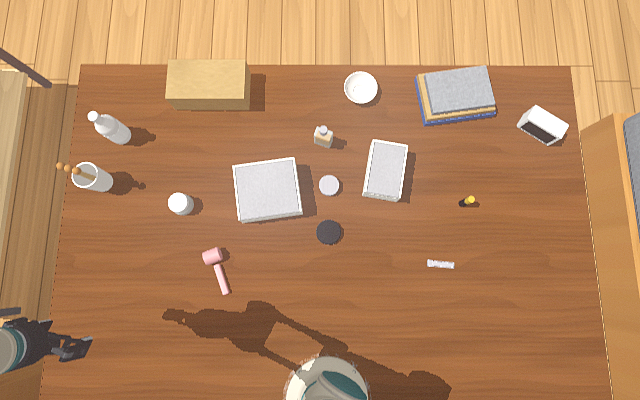

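View pics/side0.png

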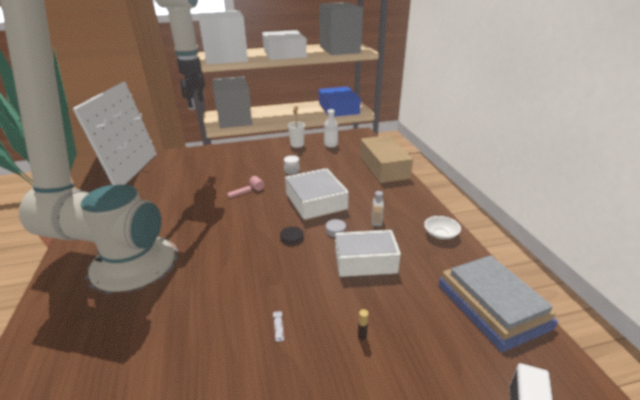

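The top view shows the slim box at about (386,170), the wide box at (267,190), the tin at (329,185), the cologne at (323,136) and the lipstick at (466,202). I'll enlarge the slim box.

Run:
```python
import cv2,numpy as np
a=cv2.imread("pics/top0.png")[130:210,345:425];b=cv2.imread("pics/side0.png")[220:290,320:410]
a=cv2.resize(a,(400,400),interpolation=cv2.INTER_CUBIC);b=cv2.resize(b,(400,311),interpolation=cv2.INTER_CUBIC)
o=np.zeros((400,800,3),np.uint8);o[:,:400]=a;o[:311,400:]=b
cv2.imwrite("pics/crop.png",o)
```

```text
(no output)
```

View pics/crop.png

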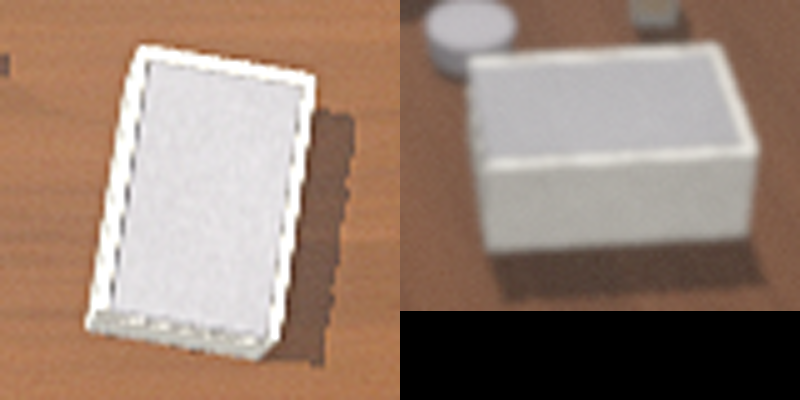

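```bash
cat > h.py <<'E'
import numpy as np
from rig import get_state, imaging
from scipy.optimize import least_squares
from scipy.spatial.transform import Rotation as R
def proj(P,n):
    p=imaging.camera_params(n);T=np.linalg.inv(p["cam_to_world"]);c=P@T[:3,:3].T+T[:3,3];u=c@p["camera_matrix"].T
    return u[:,:2]/u[:,2:]
def corners(q,z=.062,w=.1):
    c=np.array([[.075,w/2,z],[.075,-w/2,z],[-.075,-w/2,z],[-.075,w/2,z]])
    return c@R.from_euler('z',q[3]).as_matrix().T+q[:3]
E
python3 - <<'E'
from h import *
np.set_printoptions(precision=4,suppress=True)
t=np.array([[372.6,139.2],[408.2,145],[399,198.4],[363.4,192.4]])
s=np.array([[391.6,230.1],[400.1,254.4],[339.1,257.1],[335.3,233.5]])
for use in((1,1),(1,0)):
    f=lambda q:np.r_[use[0]*(proj(corners(q),"top")-t).ravel(),use[1]*(proj(corners(q),"side")-s).ravel()]
    r=least_squares(f,[.5,-.15,.01,0]);print(r.x,r.fun.reshape(-1,2))
q=least_squares(lambda q:np.r_[(proj(corners(q),"top")-t).ravel(),(proj(corners(q),"side")-s).ravel()],[.5,-.15,.01,0]).x
E
```

```text
[ 0.6056 -0.1618  0.0003 -0.1867] [[-0.2466  0.0452]
 [-0.2366  0.7165]
 [ 0.8467 -0.3147]
 [-0.072  -1.0874]
 [-0.5934  0.2621]
 [-0.5207  0.044 ]
 [ 0.2181  0.2731]
 [ 0.221  -0.5775]]
[ 0.6026 -0.1599  0.01   -0.1869] [[-0.4421 -0.077 ]
 [-0.097   0.6638]
 [ 0.8972  0.1373]
 [-0.3739 -0.7111]
 [-0.     -0.    ]
 [-0.     -0.    ]
 [-0.     -0.    ]
 [-0.     -0.    ]]
```

The fit gives the slim box at (0.605, -0.162), yaw -0.187, underside height about 0. Residuals are under 1 px, so I'll move over the press point with the gripper shut.

```bash
python3 -m inch '[{"claw":-1,"travel":[0.43,-0.86,0],"turn":0.057},{"claw":-1,"travel":[0.43,-0.86,0],"turn":0.057},{"claw":-1,"travel":[0.43,-0.86,0],"turn":0.057},{"claw":-1,"travel":[0.43,-0.86,0],"turn":0.057}]' 30
python3 -m inch '[{"claw":-1,"travel":[0.43,-0.86,0],"turn":0},{"claw":-1,"travel":[0.43,-0.86,0],"turn":0},{"claw":-1,"travel":[0.43,-0.86,0],"turn":0},{"claw":-1,"travel":[0.43,-0.86,0],"turn":0}]'
python3 -m inch '[{"claw":-1,"travel":[0.43,-0.86,0],"turn":0},{"claw":-1,"travel":[0.43,-0.86,0],"turn":0},{"claw":-1,"travel":[0.43,-0.86,0],"turn":0},{"claw":-1,"travel":[0.43,-0.86,0],"turn":0}]'
python3 -m inch '[{"claw":-1,"travel":[0.43,-0.86,-0.25],"turn":0},{"claw":-1,"travel":[0.43,-0.86,-0.25],"turn":0},{"claw":-1,"travel":[0.43,-0.86,-0.25],"turn":0},{"claw":-1,"travel":[0.43,-0.86,-0.25],"turn":0},{"claw":-1,"travel":[0.43,-0.86,-0.25],"turn":0}]'
python3 - <<'E'
from h import *
import cv2
s=get_state();print(s["position"],s["ee_rot"],s["contact_force"],s["clock"])
a=imaging.get_image("wrist")[:,:,::-1].copy()
b=imaging.get_image("side")[190:310,290:430,::-1]
T=np.eye(4);T[:3,:3]=R.from_quat(s["ee_rot"],scalar_first=True).as_matrix();T[:3,3]=s["position"]
p=imaging.camera_params("wrist");C=np.linalg.inv(T@p["T_tool_cam"])
P=corners([.6056,-.1618,0.0003,-.1867]);c=P@C[:3,:3].T+C[:3,3];u=c@p["camera_matrix"].T;u=u[:,:2]/u[:,2:];print(u)
for x in u:cv2.circle(a,(int(x[0]),int(x[1])),4,(0,0,255),1)
cv2.imwrite("pics/w1.png",np.vstack([cv2.resize(a,(480,300)),cv2.resize(b,(480,300))[:300]]))
E
```

```text
clock: 0.5
position: [0.2914, 0.3629, 0.2198]
ee_rot: [-0.0, 0.092, 0.996, -0.001]
contact_force: [0.4, 0.2, -0.1]
width: 0.0283
gripper_force: 0.0
clock: 0.9
position: [0.3775, 0.1909, 0.2201]
ee_rot: [0.0, 0.093, 0.996, -0.0]
contact_force: [-0.6, 0.1, -1.2]
width: -0.0004
gripper_force: 0.0
clock: 1.3
position: [0.4637, 0.0187, 0.22]
ee_rot: [0.0, 0.093, 0.996, -0.0]
contact_force: [-0.0, 0.9, 1.2]
width: -0.0
gripper_force: 0.0
clock: 1.8
position: [0.5507, -0.1561, 0.1675]
ee_rot: [-0.001, 0.095, 0.995, -0.001]
contact_force: [-1.6, 1.0, -0.8]
width: -0.0003
gripper_force: 0.0
[ 0.55074163 -0.15613364  0.16745031] [-7.06417178e-04  9.50751603e-02  9.95469448e-01 -8.90621342e-04] [-1.55495908  0.96418088 -0.82140424] 1.8
[[373.60304616 321.11930451]
 [271.3483366  321.41828562]
 [262.81120804 171.09193755]
 [382.57173258 170.56632754]]
```

View pics/w1.png

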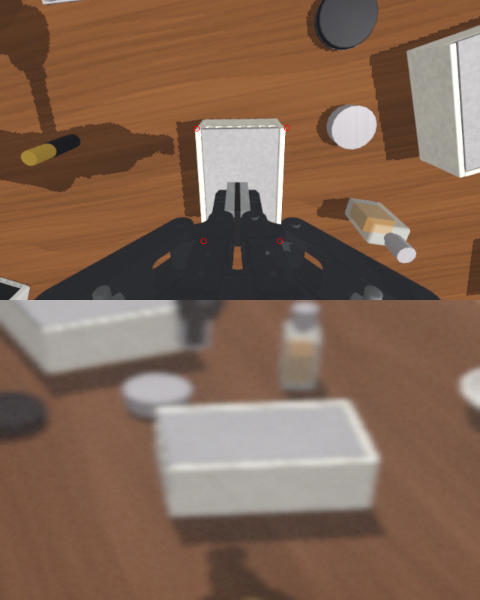

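The wrist view shows the predicted front corners lying on the box rim at about (197,128) and (285,127) in the scaled view, with the fingers over the lid. I'll descend until contact.

```bash
python3 -m inch '[{"claw":-1,"travel":[0,0,-0.2],"turn":0},{"claw":-1,"travel":[0,0,-0.35],"turn":0},{"claw":-1,"travel":[0,0,-0.4],"turn":0},{"claw":-1,"travel":[0,0,-0.4],"turn":0}]'
python3 -m inch '[{"claw":-1,"travel":[0,0,-0.02],"turn":0},{"claw":-1,"travel":[0,0,-0.03],"turn":0},{"claw":-1,"travel":[0,0,-0.04],"turn":0},{"claw":-1,"travel":[0,0,-0.04],"turn":0}]'
```

```text
clock: 2.3
position: [0.5478, -0.1492, 0.0894]
ee_rot: [-0.002, 0.092, 0.996, 0.001]
contact_force: [-0.7, 1.7, -0.6]
width: -0.0003
gripper_force: 0.0
clock: 2.7
position: [0.5494, -0.1509, 0.0828]
ee_rot: [0.0, 0.093, 0.996, -0.0]
contact_force: [0.6, 0.5, 0.2]
width: 0.0001
gripper_force: 0.0
```

```bash
python3 -m inch '[{"claw":-1,"travel":[0,0,-0.01],"turn":0},{"claw":-1,"travel":[0,0,-0.015],"turn":0},{"claw":-1,"travel":[0,0,-0.02],"turn":0},{"claw":-1,"travel":[0,0,-0.02],"turn":0}]'
python3 -m inch '[{"claw":-1,"travel":[0,0,-0.005],"turn":0},{"claw":-1,"travel":[0,0,-0.01],"turn":0},{"claw":-1,"travel":[0,0,-0.01],"turn":0}]'
```

```text
clock: 3.1
position: [0.549, -0.1508, 0.078]
ee_rot: [-0.0, 0.093, 0.996, 0.0]
contact_force: [0.0, -0.2, 0.0]
width: -0.0001
gripper_force: 0.0
clock: 3.4
position: [0.549, -0.1508, 0.076]
ee_rot: [-0.0, 0.093, 0.996, 0.0]
contact_force: [0.2, 0.2, -0.9]
width: 0.0005
gripper_force: 0.0
```

```bash
for i in 1 2; do python3 -m inch '[{"claw":-1,"travel":[0,0,-0.0075],"turn":0},{"claw":-1,"travel":[0,0,-0.0075],"turn":0},{"claw":-1,"travel":[0,0,-0.0075],"turn":0}]' | grep -E "pos|force"; done
```

```text
position: [0.5491, -0.1508, 0.0747]
contact_force: [0.8, 0.4, -0.5]
gripper_force: 0.0
position: [0.5491, -0.1508, 0.0732]
contact_force: [0.8, -0.3, -0.2]
gripper_force: 0.0
```

```bash
for i in 1 2 ; do python3 -m inch '[{"claw":-1,"travel":[0,0,-0.005],"turn":0},{"claw":-1,"travel":[0,0,-0.01],"turn":0},{"claw":-1,"travel":[0,0,-0.01],"turn":0}]' | grep -E "pos|contact"; done
python3 - <<'E'
from h import *
import cv2
b=imaging.get_image("side")[180:300,310:430,::-1]
cv2.imwrite("pics/s2.png",cv2.resize(b,(600,600),interpolation=cv2.INTER_CUBIC))
E
```

```text
position: [0.549, -0.1508, 0.071]
contact_force: [0.2, 0.3, 0.1]
position: [0.549, -0.1508, 0.069]
contact_force: [0.9, -0.3, -0.3]
```

View pics/s2.png

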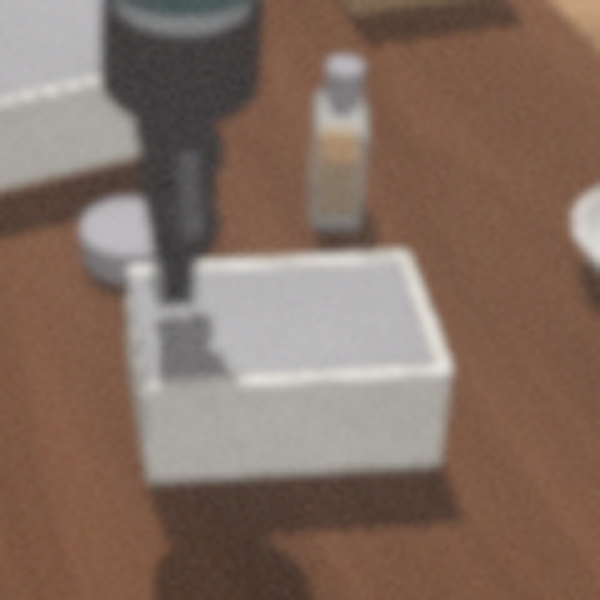

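The side view shows the fingertip at about crop (176,303), on or just above the lid. I'll compare that with its projection.

Run:
```python
from h import *
for z in(.05,.06,.07):print(z,(proj(np.array([[.549,-.1508,z]]),"side")-[310,180])*5)
for z in(0,.01): print((proj(corners([.6056,-.1618,z,-.1867]),"side")-[310,180])*5)
print((proj(corners([.6056,-.1618,0,-.1867],z=0),"side")-[310,180])*5)
```

```text
0.05 [[169.78046725 339.90567255]]
0.06 [[170.20306811 324.82157083]]
0.07 [[170.63036481 309.56985816]]
[[405.08087617 252.35368955]
 [447.93389392 372.79063617]
 [146.67747039 387.42986459]
 [127.6950343  265.15041877]]
[[406.73755689 237.3822715 ]
 [449.982153   357.21279781]
 [146.98766916 371.84221279]
 [127.87884727 250.1635282 ]]
[[395.18793251 341.75618799]
 [435.74169249 465.51725702]
 [144.8314703  480.19234322]
 [126.5976133  354.62684701]]
```

```bash
for i in 1 2 3; do python3 -m inch '[{"claw":-1,"travel":[0,0,-0.005],"turn":0},{"claw":-1,"travel":[0,0,-0.01],"turn":0},{"claw":-1,"travel":[0,0,-0.01],"turn":0}]' | grep -E "pos|contact"; done
```

```text
position: [0.549, -0.1508, 0.0671]
contact_force: [0.2, -0.1, -0.4]
position: [0.549, -0.1508, 0.065]
contact_force: [-0.3, -0.7, 0.7]
position: [0.549, -0.1508, 0.0631]
contact_force: [-0.5, 0.5, 0.6]
```

```bash
for i in 1 2 3; do python3 -m inch '[{"claw":-1,"travel":[0,0,-0.005],"turn":0},{"claw":-1,"travel":[0,0,-0.01],"turn":0},{"claw":-1,"travel":[0,0,-0.01],"turn":0}]' | grep -E "pos|contact"; done
python3 - <<'E'
from h import *
import cv2
b=imaging.get_image("side")[200:275,320:420,::-1];a=imaging.get_image("wrist")[130:300,200:440,::-1]
cv2.imwrite("pics/s3.png",np.vstack([cv2.resize(b,(400,300),interpolation=cv2.INTER_CUBIC),cv2.resize(a,(400,283))]))
E
```

```text
position: [0.549, -0.1508, 0.0611]
contact_force: [0.4, 0.2, 0.8]
position: [0.549, -0.1508, 0.0591]
contact_force: [-0.5, 0.3, -0.3]
position: [0.549, -0.1508, 0.057]
contact_force: [0.3, -1.4, -0.3]
```

View pics/s3.png

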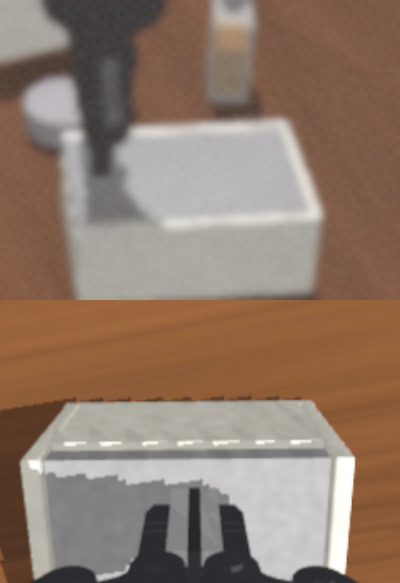

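The fingertip in the side crop, at about (100,175), now just meets its shadow, so contact is imminent. I'll keep stepping down.

```bash
for i in 1 2 3; do python3 -m inch '[{"claw":-1,"travel":[0,0,-0.005],"turn":0},{"claw":-1,"travel":[0,0,-0.01],"turn":0},{"claw":-1,"travel":[0,0,-0.01],"turn":0}]' | grep -E "pos|contact"; done
```

```text
position: [0.5493, -0.1508, 0.0553]
contact_force: [0.7, -0.1, 1.4]
position: [0.5492, -0.1508, 0.0532]
contact_force: [0.2, 0.8, 0.9]
position: [0.5492, -0.1508, 0.0511]
contact_force: [-0.7, 0.5, 0.9]
```

```bash
for i in 1 2; do python3 -m inch '[{"claw":-1,"travel":[0,0,-0.005],"turn":0},{"claw":-1,"travel":[0,0,-0.0075],"turn":0},{"claw":-1,"travel":[0,0,-0.0075],"turn":0}]' | grep -E "pos|contact"; done
```

```text
position: [0.5492, -0.1508, 0.0507]
contact_force: [-1.9, 0.1, 7.9]
position: [0.5493, -0.1509, 0.0503]
contact_force: [-3.2, 1.2, 14.2]
```

The stop was reached at TCP z ≈ 0.051, with force rising to 14 N. I'll lift away quickly, retreat along the box's -x, and wait.

```bash
python3 -m inch '[{"claw":-1,"travel":[0,0,0.25],"turn":0},{"claw":-1,"travel":[-0.05,0.01,0.5],"turn":0},{"claw":-1,"travel":[-0.2,0.04,0.72],"turn":0},{"claw":-1,"travel":[-0.35,0.065,0.85],"turn":0},{"claw":-1,"travel":[-0.4,0.075,0.85],"turn":0}]'
python3 -m inch '[{"claw":-1,"travel":[0,0,0],"turn":0},{"claw":-1,"travel":[0,0,0],"turn":0},{"claw":-1,"travel":[0,0,0],"turn":0},{"claw":-1,"travel":[0,0,0],"turn":0},{"claw":-1,"travel":[0,0,0],"turn":0}]' >/dev/null
python3 -m inch '[{"claw":-1,"travel":[0,0,0],"turn":0},{"claw":-1,"travel":[0,0,0],"turn":0},{"claw":-1,"travel":[0,0,0],"turn":0},{"claw":-1,"travel":[0,0,0],"turn":0},{"claw":-1,"travel":[0,0,0],"turn":0}]'
python3 - <<'E'
from h import *
import cv2
b=imaging.get_image("side")[140:290,290:440,::-1]
cv2.imwrite("pics/s4.png",cv2.resize(b,(600,600),interpolation=cv2.INTER_CUBIC))
s=get_state()["position"]
print((proj(np.array([s,s+[0,0,-.019],s+[0,0,.008]]),"side")-[290,140])*4)
Rz=R.from_euler('z',-.1867).as_matrix()
for a in(.5,.6,.72,.8):
  lip=[[.065-.14*np.cos(a-.029),y,.058+.14*np.sin(a-.029)] for y in(-.0425,.0425)]
  print(a,((proj(np.array(lip)@Rz.T+[.6056,-.1618,0],"side")-[290,140])*4).ravel())
E
```

```text
clock: 8.55
position: [0.4688, -0.136, 0.2225]
ee_rot: [0.003, 0.093, 0.996, -0.001]
contact_force: [0.3, -1.1, 0.4]
width: 0.0002
gripper_force: 0.0
clock: 9.55
position: [0.4692, -0.1358, 0.2183]
ee_rot: [0.0, 0.093, 0.996, 0.0]
contact_force: [0.2, 0.5, -0.3]
width: -0.0001
gripper_force: 0.0
[[ 84.04225677 215.24442154]
 [ 84.84793287 242.64387266]
 [ 83.69743222 203.51762035]]
0.5 [222.91015856 384.64256534 207.69887516 304.3170945 ]
0.6 [235.05373114 367.90437367 218.8805748  288.24912239]
0.72 [252.39794946 348.76755884 234.86630739 269.90938837]
0.8 [265.5389958  336.74586618 246.9851666  258.40609953]
```

View pics/s4.png

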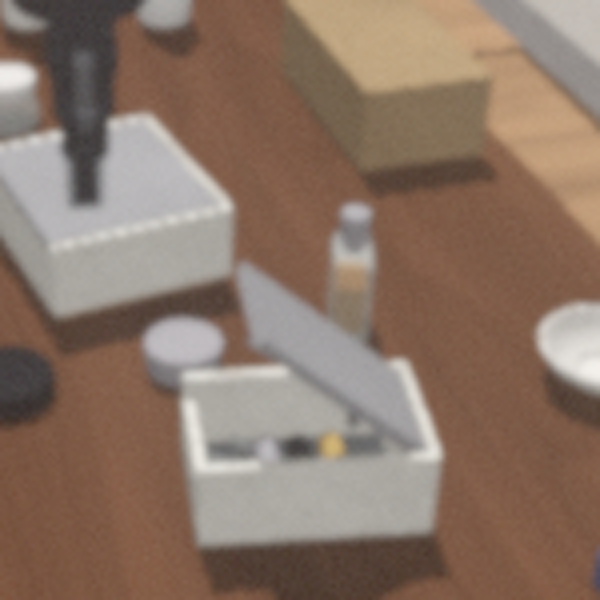

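The lid stands at 0.72 rad: its lip corner at (254,348) matches the prediction of (252,349). The fingertip at (86,204) shows the tip about 8 mm above the reported TCP. I'll use that offset for the approach and the arc.

```bash
python3 -m inch '[{"claw":-1,"travel":[0,0,-0.2],"turn":0},{"claw":-1,"travel":[0,0,-0.4],"turn":0},{"claw":-1,"travel":[0,0,-0.447],"turn":0},{"claw":-1,"travel":[0,0,-0.447],"turn":0},{"claw":-1,"travel":[0,0,-0.447],"turn":0}]'
python3 -m inch '[{"claw":-1,"travel":[0.13,-0.025,0],"turn":0},{"claw":-1,"travel":[0.26,-0.05,0],"turn":0},{"claw":-1,"travel":[0.34,-0.065,0],"turn":0},{"claw":-1,"travel":[0.36,-0.068,0],"turn":0},{"claw":-1,"travel":[0.36,-0.068,0],"turn":0}]'
python3 - <<'E'
from h import *
import cv2
b=imaging.get_image("side")[140:290,290:440,::-1]
cv2.imwrite("pics/s5.png",cv2.resize(b,(600,600),interpolation=cv2.INTER_CUBIC))
d=get_state()["position"]-[.6056,-.1618,0];print(R.from_euler('z',.1867).apply(d))
E
```

```text
clock: 10.1
position: [0.4704, -0.1364, 0.1302]
ee_rot: [0.001, 0.093, 0.996, -0.0]
contact_force: [-0.1, -1.0, -0.7]
width: -0.0002
gripper_force: 0.0
clock: 10.6
position: [0.5421, -0.1497, 0.1301]
ee_rot: [0.001, 0.093, 0.996, -0.0]
contact_force: [-0.4, 0.4, 1.0]
width: -0.0003
gripper_force: 0.0
[-0.06576226  0.0001961   0.12973889]
```

View pics/s5.png

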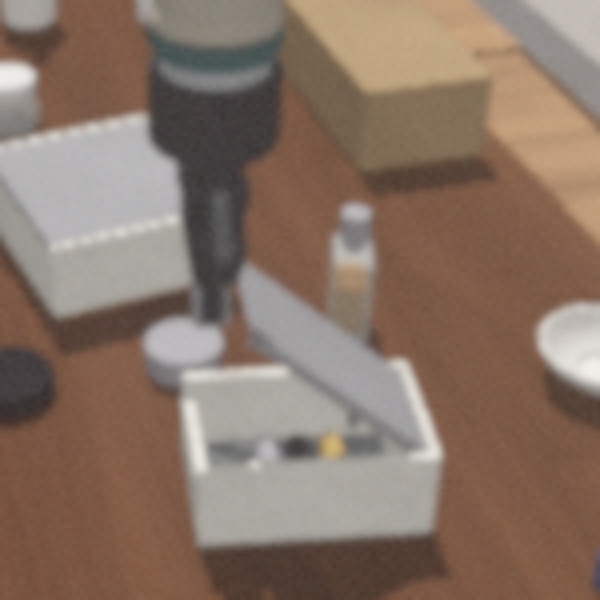

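The tip at about (208,323) sits roughly 10 mm below the lip's middle at (244,308), with a gap of about 9 mm. I'll follow the arc now.

```bash
python3 -m inch '[{"claw":-1,"travel":[0.03,-0.006,0],"turn":0},{"claw":-1,"travel":[0.048,-0.009,0.0],"turn":0},{"claw":-1,"travel":[0.085,-0.016,0.04],"turn":0},{"claw":-1,"travel":[0.124,-0.0235,0.08],"turn":0},{"claw":-1,"travel":[0.164,-0.031,0.114],"turn":0}]'
python3 -m inch '[{"claw":-1,"travel":[0.042,-0.008,0.03],"turn":0},{"claw":-1,"travel":[0.087,-0.0165,0.056],"turn":0},{"claw":-1,"travel":[0.133,-0.025,0.079],"turn":0},{"claw":-1,"travel":[0.133,-0.025,0.079],"turn":0}]'
python3 - <<'E'
from h import *
import cv2
b=imaging.get_image("side")[140:290,290:440,::-1]
cv2.imwrite("pics/s6.png",cv2.resize(b,(600,600),interpolation=cv2.INTER_CUBIC))
d=get_state()["position"]-[.6056,-.1618,0];print(R.from_euler('z',.1867).apply(d))
E
```

```text
clock: 11.15
position: [0.5746, -0.1555, 0.1527]
ee_rot: [0.0, 0.093, 0.996, 0.0]
contact_force: [-1.9, 1.4, -0.0]
width: -0.0002
gripper_force: 0.7
clock: 11.55
position: [0.603, -0.1615, 0.1682]
ee_rot: [0.002, 0.093, 0.996, -0.001]
contact_force: [0.9, -0.3, -0.2]
width: -0.0002
gripper_force: 0.0
[-3.86393986e-03 -5.90104826e-05  1.67563067e-01]
```

View pics/s6.png

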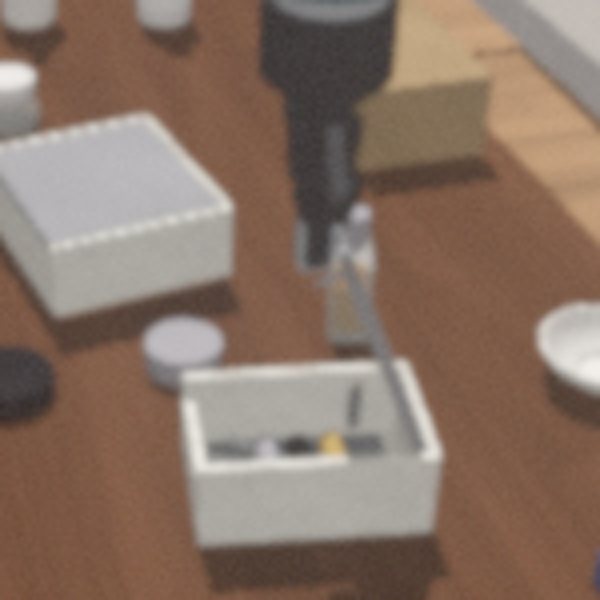

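The lid is at about 1.15–1.2 rad with the fingers in front of the lip. I'll finish the arc, then withdraw along -x and up.

```bash
python3 -m inch '[{"claw":-1,"travel":[0.048,-0.009,0.02],"turn":0},{"claw":-1,"travel":[0.096,-0.018,0.037],"turn":0},{"claw":-1,"travel":[0.146,-0.028,0.048],"turn":0},{"claw":-1,"travel":[0.196,-0.037,0.057],"turn":0},{"claw":-1,"travel":[0.225,-0.043,0.06],"turn":0}]'
python3 -m inch '[{"claw":-1,"travel":[0,0,0],"turn":0},{"claw":-1,"travel":[0,0,0],"turn":0},{"claw":-1,"travel":[-0.1,0.019,0],"turn":0},{"claw":-1,"travel":[-0.3,0.057,0.1],"turn":0},{"claw":-1,"travel":[-0.5,0.095,0.2],"turn":0}]'
python3 -m inch '[{"claw":-1,"travel":[-0.2,0.04,0.1],"turn":0},{"claw":-1,"travel":[-0.2,0.04,0.1],"turn":0},{"claw":-1,"travel":[-0.2,0.04,0.1],"turn":0},{"claw":-1,"travel":[-0.2,0.04,0.1],"turn":0}]'
python3 - <<'E'
from h import *
import cv2
b=imaging.get_image("side")[140:290,290:440,::-1]
cv2.imwrite("pics/s7.png",cv2.resize(b,(600,600),interpolation=cv2.INTER_CUBIC))
Rz=R.from_euler('z',-.1867).as_matrix()
for a in(1.1,1.3,1.4,1.5,1.6):
  lip=[[.065-.14*np.cos(a-.029),y,.058+.14*np.sin(a-.029)] for y in(-.0425,.0425)]
  print(a,((proj(np.array(lip)@Rz.T+[.6056,-.1618,0],"side")-[290,140])*4).ravel())
E
```

```text
clock: 12.1
position: [0.6471, -0.1696, 0.1796]
ee_rot: [0.001, 0.093, 0.996, -0.0]
contact_force: [-0.6, 0.7, 0.9]
width: -0.0
gripper_force: 0.2
clock: 12.6
position: [0.5437, -0.1498, 0.2186]
ee_rot: [-0.001, 0.093, 0.996, 0.0]
contact_force: [-0.2, 0.1, 0.2]
width: -0.0002
gripper_force: 0.0
clock: 13.0
position: [0.506, -0.1424, 0.2391]
ee_rot: [0.0, 0.093, 0.996, 0.0]
contact_force: [0.9, 0.3, 0.4]
width: -0.0001
gripper_force: 0.0
1.1 [324.40689482 298.72189628 301.32060606 222.12759929]
1.3 [369.89534645 281.18096697 343.35716381 205.47343785]
1.4 [393.71981635 275.15577389 365.3958341  199.78121986]
1.5 [417.87339342 271.08227216 387.75831882 195.95823461]
1.6 [442.05278829 269.01577663 410.16806518 194.05546084]
```

View pics/s7.png

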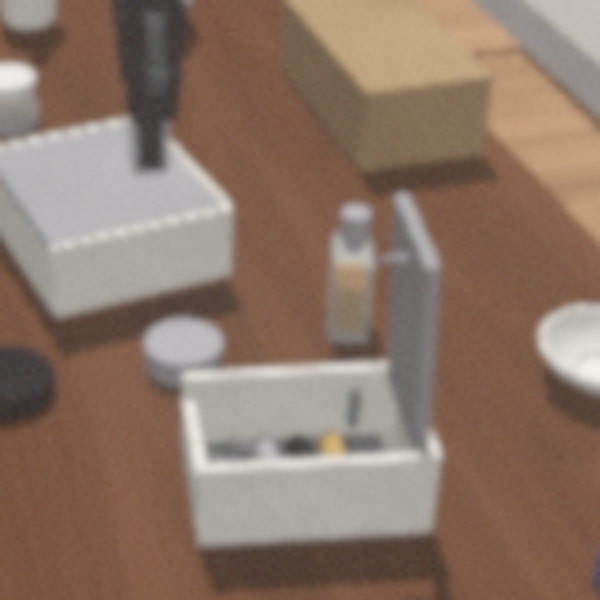

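The lid stands at about 1.5 rad: its lip corners at about (395,195) and (422,270) match that prediction. The wide box is shut, the visible bystanders have not moved, and the robot is clear. I'm handing in.

```bash
python3 -c "
from rig import ticket;print(ticket.sign_off())"
```

```text
the job is handed in; nothing more can be done
None
```

The narrow box is open, its lid standing at about 1.5 rad by the last picture; the wide box stayed shut, nothing in view had moved, and the job is handed in (no verdict was returned).

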